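# Put the round-nosed punches back in their colour-matched holders

## Task

Tidy the jeweller's bench: stand each of the four round-nosed steel punches upright in the round holder whose rim has the same colour as that punch's foot, seated on the holder's floor. Leave the two flat-topped wooden punches standing where they are.

Things in the scene. Friction and masses are not known exactly. Their poses are not given: they have to be found in the camera images.
- punch_red_center (a point): centre (half-way up, on the axis) of the round-nosed steel punch with the red foot: a loose upright polished-steel rod 18 mm in diameter and 80 mm tall overall, with a domed (hemispherical) top, through a red rubber foot, a disc 44 mm in diameter and 12 mm high, level with the rod's lower end. The punch stands upright on the bench (z = 0), so this point is 40 mm above the surface it stands on; z is the punch's axis, up. About 0.26 kg.
- punch_blue_center (a point): centre (half-way up, on the axis) of the round-nosed steel punch with the blue foot: a loose upright polished-steel rod 22 mm in diameter and 80 mm tall overall, with a domed (hemispherical) top, through a blue rubber foot, a disc 44 mm in diameter and 12 mm high, level with the rod's lower end. The punch stands upright on the bench (z = 0), so this point is 40 mm above the surface it stands on; z is the punch's axis, up. About 0.26 kg.
- punch_yellow_center (a point): centre (half-way up, on the axis) of the round-nosed steel punch with the yellow foot: a loose upright polished-steel rod 26 mm in diameter and 80 mm tall overall, with a domed (hemispherical) top, through a yellow rubber foot, a disc 44 mm in diameter and 12 mm high, level with the rod's lower end. The punch stands upright on the bench (z = 0), so this point is 40 mm above the surface it stands on; z is the punch's axis, up. About 0.26 kg.
- punch_white_center (a point): centre (half-way up, on the axis) of the round-nosed steel punch with the white foot: a loose upright polished-steel rod 30 mm in diameter and 80 mm tall overall, with a domed (hemispherical) top, through a white rubber foot, a disc 44 mm in diameter and 12 mm high, level with the rod's lower end. The punch stands upright on the bench (z = 0), so this point is 40 mm above the surface it stands on; z is the punch's axis, up. About 0.26 kg.
- holder_red: fixed round holder with a red rim: a dark wooden dish 82 mm in diameter and 22 mm high, its top 5 mm coloured red; inside, a round recess 64 mm in diameter and 14 mm deep, its flat floor 8 mm above the bench. Origin at the centre of its underside, on the bench; z up.
- holder_blue: fixed round holder with a blue rim: a dark wooden dish 82 mm in diameter and 22 mm high, its top 5 mm coloured blue; inside, a round recess 64 mm in diameter and 14 mm deep, its flat floor 8 mm above the bench. Origin at the centre of its underside, on the bench; z up.
- holder_yellow: fixed round holder with a yellow rim: a dark wooden dish 82 mm in diameter and 22 mm high, its top 5 mm coloured yellow; inside, a round recess 64 mm in diameter and 14 mm deep, its flat floor 8 mm above the bench. Origin at the centre of its underside, on the bench; z up.
- holder_white: fixed round holder with a white rim: a dark wooden dish 82 mm in diameter and 22 mm high, its top 5 mm coloured white; inside, a round recess 64 mm in diameter and 14 mm deep, its flat floor 8 mm above the bench. Origin at the centre of its underside, on the bench; z up.
- flat_red_center (a point): centre (half-way up) of the flat-topped wooden punch with a red foot, to be left alone: a loose upright brown wooden rod 28 mm in diameter and 80 mm tall with a flat top, through a red rubber foot 44 mm in diameter and 12 mm high. z is its axis, up.
- flat_blue_center (a point): centre (half-way up) of the flat-topped wooden punch with a blue foot, to be left alone: a loose upright brown wooden rod 28 mm in diameter and 80 mm tall with a flat top, through a blue rubber foot 44 mm in diameter and 12 mm high. z is its axis, up.

How it is judged:
By the outcome, as a careful person would: the job done as asked, in the order asked, and still so for the second after the job is handed in, with the robot touching nothing.
It also fails if it takes over 102 s, if anything falls off the work surface, if the arm or the gripper's body presses on something with over 40 N, if the wrist force passes 120 N, or if a joint passes its speed limit or range.

## Robot

A 7-joint arm with a two-finger parallel gripper is mounted at the origin on the work surface. World frame = base frame: x ahead of the robot, y to its left, z up, the work surface at z = 0. Lengths are in m, angles in rad, forces in N, time in s.
With the tool pointing down it reaches from about 0.4 to 0.85 m from the base axis. Payload 10.4 kg.
Tool frame: the origin (TCP) lies between the finger pads; the fingertips stand 22 mm ahead of it and the grasp point (between the pads) lies 3 mm ahead of it; z points along the fingers, y is the line along which they close (so a half turn about z gives the same grasp; the last joint's range is limited). The gripper opens to 85 mm and grips with 20 to 120 N. Pads are 22 mm wide; open, the fingers measure 114 mm over their backs; the gripper's body (76 mm by 85 mm) begins 54 mm behind the grasp point. The pads swing forward as they close: fully open they stand 13 mm farther back than shut.
Start: joints at [1.118, 0.332, -0.065, 1.46, 0.022, 1.35, -0.088], TCP at [0.26, -0.568, 0.253] pointing down, gripper open.
Joint ranges: [-2.6, 2.6], [-0.5, 2.12], [-1.47, 1.34], [0.16, 2.42], [-1.27, 4.41], [0.06, 2.06], [-2.6, 2.6]. Speed limits (rad/s): [2.22, 2.22, 2.79, 2.79, 3.14, 3.14, 3.14].

## Interface

Orientations are given as a unit quaternion [x, y, z, w].
In Python, from workcell import manip, camera, ticket, boxes_of, outline_of gives the robot as it stands.
- The arm moves only by the tool carry_out, never from a script. Its argument "deltas" is a list of rows, each a list of 5 numbers: the shift along the tool's x, y, z as a fraction of full scale, then the turn about the tool's z as a fraction of full scale, then the opening, from -1 (shut) to 1 (fully open), so that 0 is half open. In form: [[tx, ty, tz, spin, gripper], ...]. A call has 1 to 20 rows; each row is the pose to reach, as a shift and turn from the pose commanded when the call began, along the tool's axes at that moment; what a row does not reach only later rows make up. Full scale, the value 1, is 150 mm for a shift and 30 degrees for a turn. A row lasts 1/8 s, in which the tool goes at most 62.5 mm and 10.7 degrees, less where a joint would pass 70% of its speed; a pose out of reach is approached as far as the arm can. A call with a number of a shift or a turn outside -1 to 1 is refused whole. A call with a gripper value outside its range is refused whole. The fingers move at their own pace and stop on an object; "force" is the grip in N (left out, the last holds). Time passes only in rows, so rows that repeat a pose let the fingers close. It gives the time, the measured TCP pose, the force, the opening and the grip force at its end, in the units of the state.
- manip.get_obs(): the state, without advancing time (a new reading comes with each control period).
- camera(name): name is "side" or "top"; returns a dict with "img" (420x560x3 uint8, red, green, blue), "depth" (420x560 float32, m along the optical axis (not along the pixel's ray), 0 where there is no reading), "vertical_fov" (degrees; the focal length in pixels is half the picture's height over the tangent of half this angle, whatever the lens; pixels are square), "cx", "cy" (the principal point, pixels), "k1" (the pictures are not rectified: a ray, as slopes to the right and down, at radius r is drawn at 1 + k1 r^2 times it, then the intrinsics apply), "R" (3x3) and "t" (3): a world point X has camera coordinates R X + t. Camera axes: x right, y down, z forward; pixel columns grow to the right and rows downward; lengths in m; the calibration is good to about 2 mm. A picture is of the moment at which its call begins.
- ticket.hand_in(): hands the job in; it is judged then, once.
Trained networks look in a picture, given as the dict that the camera call returned (one of the last four; its "shot" number tells which), for a name from the list of things; names that differ only in an ending like _2 or _b are one class to them, and where a whole thing is asked for, a point or a joint stands for the part that bears it (a point fixed in the world has none). Each returns a list of dicts, best first, with "conf" (0 to 1); they miss things now and then, are a little off and sometimes report something else, mostly with a low value. They report only what shows in the picture. A call takes as long as a camera call.
- boxes_of(query, picture): "position" ([x, y, z] in m, in world coordinates, good to about 4 mm: the middle of the surface that is visible of it).
- outline_of(query, picture): "region" (420x560 bool, what is visible of it).
The state is a dict: "clock": time; "joint_pos": joint angles; "joint_velocities": joint speeds; "tau": joint torques, N m; "position": TCP position; "ee_rot": TCP orientation; "ft_force": force on the tool from outside, world axes, zero at the start; "torque": the same for the moment, N m; "grip_width": opening from 0.0 (shut) to 1.0 (fully open); "grasp_force": force on a finger pad.
Only numpy, scipy, OpenCV 4.12 (cv2) and the standard library are available. Lean on these libraries where they do the work, as an engineer would, in place of code of your own. Each camera call takes 0.05 s, during which the arm holds its last target. There are 200 camera calls.

## Working session

There is one attempt and no reset: what is moved stays moved. The work goes in short steps, Python scripts to look and compute and a tool call to move; the robot and the scene stay as the last step left them, time stands still between calls to the robot, and variables do not carry over. Pictures are saved under pics/ and viewed, at most 14 in all, crops included, and the job is handed in when it is done.

Besides the shell and the picture viewer there is one more tool, called after ">>>" in YAML: its name, and indented under it one key for each argument. carry_out: Moves the arm, as the interface text tells. Its arguments: {"type":"object","properties":{"deltas":{"type":"array","items":{"type":"array","items":{"type":"number"}}},"force":{"type":"number"}},"required":["deltas"]}

```bash
mkdir -p pics; ls; python3 - <<'E'
from workcell import manip, camera, boxes_of
import cv2
print(manip.get_obs())
for n in ("top","side"):
    p=camera(n); cv2.imwrite(f"pics/{n}0.png",p["img"][:,:,::-1])
    print(n,p["vertical_fov"],p["cx"],p["cy"],p["k1"],p["R"],p["t"])
    for q in ["punch_red_center","punch_blue_center","punch_yellow_center","punch_white_center","holder_red","holder_blue","holder_yellow","holder_white","flat_red_center","flat_blue_center"]:
        print(q,[(b["position"].round(3).tolist() if hasattr(b["position"],"round") else b["position"],round(b["conf"],2)) for b in boxes_of(q,p)[:3]])
E
```

```text
pics
{'clock': 0.0, 'joint_pos': array([ 1.11842384,  0.33287601, -0.06467099,  1.46095225,  0.02159393,
        1.34989269, -0.08850351]), 'joint_velocities': array([-2.47334686e-05, -3.91038906e-04,  1.09267005e-03,  1.50964139e-03,
        2.11771349e-04,  6.09578185e-05, -1.17005630e-03]), 'tau': array([-5.52471483e-04, -6.25445867e+01,  4.89979726e-02, -3.91609883e+01,
        1.61339465e-02,  1.00366192e-02,  7.97307308e-06]), 'position': array([ 0.26025296, -0.56785585,  0.25250803]), 'ee_rot': array([ 9.77001586e-01,  2.13230833e-01, -1.86927906e-04, -6.91824935e-04]), 'ft_force': array([-0.27613556,  0.16006833,  0.57056078]), 'torque': array([-0.03489624,  0.0011097 , -0.03494345]), 'grasp_force': 0.0, 'grip_width': 1.005866437075134}
top 57.65893971582816 276.75955819453304 204.82991480752497 -0.10038391257351564 [[-0.11377022 -0.99349147 -0.00557132]
 [-0.97181276  0.11244965 -0.20720772]
 [ 0.2064856  -0.01815979 -0.97828111]] [0.07119227 0.55424572 0.82279197]
punch_red_center [([0.4799, -0.1783, 0.0106], 0.77)]
punch_blue_center [([0.4497, -0.046, 0.008], 0.49), ([0.44
[... 672 characters left out ...]
 0.28928277 0.81725475]
punch_red_center [([0.4757, -0.1761, 0.0177], 0.88)]
punch_blue_center [([0.4427, -0.0472, 0.0255], 0.94)]
punch_yellow_center [([0.4896, 0.3086, 0.0334], 0.68)]
punch_white_center [([0.4678, -0.298, 0.0339], 0.95)]
holder_red [([0.605, 0.2191, 0.0079], 0.94)]
holder_blue [([0.6399, -0.0817, 0.0126], 0.93), ([0.4429, -0.0454, 0.0256], 0.62)]
holder_yellow [([0.4431, -0.0488, 0.0219], 0.68), ([0.6301, -0.2593, 0.013], 0.65), ([0.44, 0.0538, 0.0432], 0.41)]
holder_white [([0.6178, 0.0726, 0.0133], 0.79)]
flat_red_center [([0.4421, 0.0544, 0.0402], 0.96), ([0.604, 0.2203, 0.0063], 0.58), ([0.6158, 0.0769, 0.0135], 0.45)]
flat_blue_center [([0.4764, 0.1966, 0.0355], 0.6)]
```

View pics/top0.png

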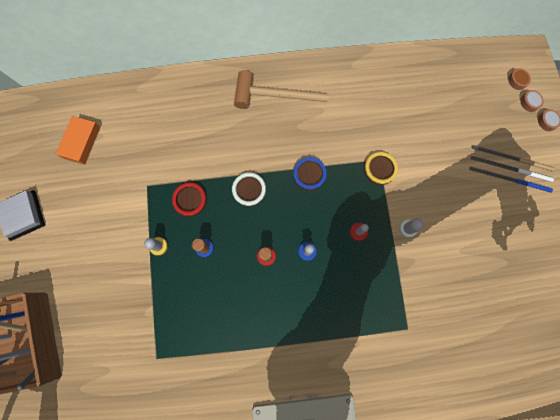

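View pics/side0.png

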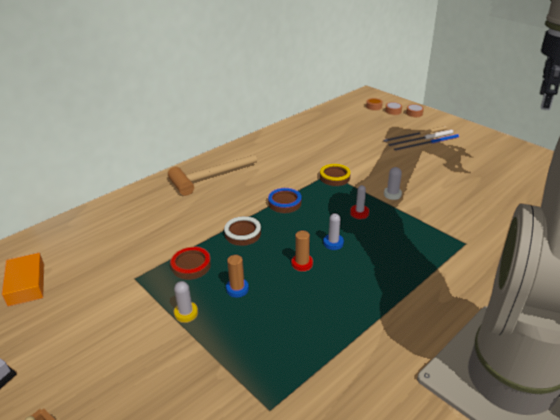

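The top view shows the holders as red (189,198), white (249,189), blue (310,172) and yellow (381,167). Steel punches are yellow (157,246), blue (308,251), red (360,231) and white (411,228). The wooden flats are at (203,248) and (265,256). Next I'll refine the positions by fitting projected models to the silhouettes.

```bash
cat > h.py <<'E'
import numpy as np, cv2
from scipy.optimize import minimize
from workcell import manip, camera, boxes_of, outline_of
D=dict(red=18,blue=22,yellow=26,white=30)
def proj(p,X):
    f=210/np.tan(np.radians(p["vertical_fov"])/2); c=X@np.array(p["R"]).T+p["t"]
    s=c[:,:2]/c[:,2:]; s=s*(1+p["k1"]*(s**2).sum(1,keepdims=True))
    return s*f+[p["cx"],p["cy"]]
a=np.linspace(0,2*np.pi,60)
def ring(r,z): return np.c_[r*np.cos(a),r*np.sin(a),0*a+z]
def parts(name):
    if name[0]=="h": return [np.r_[ring(.041,0),ring(.041,.022)]]
    foot=np.r_[ring(.022,0),ring(.022,.012)]
    if name[0]=="f": return [foot,np.r_[ring(.014,0),ring(.014,.08)]]
    r=D[name.split("_")[1]]/2000
    return [foot,np.r_[ring(r,0),*[ring(r*np.cos(t),.08-r+r*np.sin(t)) for t in np.linspace(0,1.57,6)]]]
def render(p,name,xy,z=0.):
    m=np.zeros((420,560),np.uint8)
    for q in parts(name):
        u=proj(p,q+[xy[0],xy[1],z]).astype(np.float32)
        cv2.fillConvexPoly(m,np.round(cv2.convexHull(u)*16).astype(np.int32),1,shift=4)
    return m>0
def fit(p,name,near,z=0.):
    c=[o for o in outline_of(name if name[0]=="h" else name,p)]
    best=None
    for o in c:
        M=np.array(o["region"],bool)
        def cost(xy):
            R=render(p,name,xy,z); return 1-(R&M).sum()/max(1,(R|M).sum())
        r=minimize(cost,near,method="Nelder-Mead",options=dict(initial_simplex=[np.array(near)+d for d in([0,0],[.012,0],[0,.012])],xatol=1e-4,fatol=1e-4))
        if best is None or r.fun<best[1]: best=(r.x,r.fun,o["conf"])
    return best
E
python3 - <<'E'
from h import *
N=dict(punch_red_center=(.478,-.177),punch_blue_center=(.444,-.047),punch_yellow_center=(.492,.302),punch_white_center=(.47,-.299),holder_red=(.605,.218),holder_blue=(.641,-.084),holder_yellow=(.632,-.262),holder_white=(.618,.073),flat_red_center=(.442,.053),flat_blue_center=(.478,.192))
P={n:camera(n) for n in("top","side")}
for q,n in N.items():
    for k,p in P.items():
        b=fit(p,q,n); print(q,k,b and (b[0].round(4),round(1-b[1],2),round(b[2],2)))
E
```

```text
punch_red_center top (array([ 0.4784, -0.1822]), np.float64(0.74), 0.52)
punch_red_center side (array([ 0.4814, -0.1825]), np.float64(0.86), 0.74)
punch_blue_center top (array([ 0.4495, -0.0523]), np.float64(0.91), 0.57)
punch_blue_center side (array([ 0.4511, -0.0561]), np.float64(0.94), 0.92)
punch_yellow_center top (array([0.5012, 0.3047]), np.float64(0.93), 0.75)
punch_yellow_center side (array([0.5046, 0.3007]), np.float64(0.86), 0.81)
punch_white_center top (array([ 0.4757, -0.3061]), np.float64(0.91), 0.89)
punch_white_center side (array([ 0.4784, -0.3118]), np.float64(0.8), 0.93)
holder_red top (array([0.6079, 0.2183]), np.float64(0.95), 0.61)
holder_red side (array([0.6064, 0.2191]), np.float64(0.91), 0.9)
holder_blue top (array([ 0.6395, -0.0827]), np.float64(0.95), 0.88)
holder_blue side (array([ 0.6412, -0.0851]), np.float64(0.95), 0.9)
holder_yellow top None
holder_yellow side (array([ 0.6329, -0.2654]), np.float64(0.77), 0.69)
holder_white top (array([0.6142, 0.0711]), np.float64(0.88), 0.78)
holder_white side (array([0.6172, 0.0677]), np.float64(0.91), 0.73)
flat_red_center top (array([0.4489, 0.0461]), np.float64(0.94), 0.76)
flat_red_center side (array([0.4484, 0.0439]), np.float64(0.87), 0.96)
flat_blue_center top (array([0.4847, 0.1943]), np.float64(0.84), 0.51)
flat_blue_center side (array([0.4877, 0.1884]), np.float64(0.91), 0.56)
```

```bash
cat > g.py <<'E'
import sys,numpy as np
from workcell import manip
from scipy.spatial.transform import Rotation as Ro
o=manip.get_obs(); R=Ro.from_quat(o["ee_rot"]).as_matrix()
yaw=np.degrees(np.arctan2(R[1,1],R[0,1]))
print("pos",o["position"].round(4),"yaw_y",yaw.round(1),"tilt",np.degrees(np.arccos(-R[2,2])).round(2),"w",round(float(o["grip_width"]),3),"t",o["clock"],"j",o["joint_pos"].round(2))
for s in sys.argv[1:]:
    X=np.array(list(map(float,s.split(","))))
    print(s,"->",(R.T@(X-o["position"])/.15).round(3),"spin0",round(yaw/30,3))
E
python3 g.py .35,-.44,.22
```

```text
pos [ 0.2605 -0.5682  0.2533] yaw_y -65.4 tilt 0.01 w 1.001 t 2.2 j [ 1.12  0.33 -0.06  1.46  0.02  1.35 -0.09]
.35,-.44,.22 -> [ 0.898 -0.528  0.222] spin0 -2.179
```

>>> carry_out:
  deltas:
    - [0.3,-0.18,0.08,-0.3,1]
    - [0.6,-0.36,0.16,-0.65,1]
    - [0.9,-0.53,0.22,-1,1]
    - [0.9,-0.53,0.22,-1,1]

```text
clock: 2.7
position: [0.3531, -0.4357, 0.22]
ee_rot: [0.886, 0.463, 0.001, -0.001]
ft_force: [0.1, -0.5, 0.3]
grip_width: 1.0
grasp_force: 0.0
```

```bash
python3 g.py .43,-.35,.19
```

```text
pos [ 0.3531 -0.4357  0.22  ] yaw_y -34.9 tilt 0.1 w 1.0 t 2.7 j [ 1.    0.22 -0.22  1.67  0.05  1.25  0.16]
.43,-.35,.19 -> [0.762 0.094 0.201] spin0 -1.162
```

>>> carry_out:
  deltas:
    - [0.25,0.03,0.06,-0.35,1]
    - [0.5,0.06,0.13,-0.7,1]
    - [0.76,0.09,0.2,-1,1]
    - [0.76,0.09,0.2,-1,1]

```text
clock: 3.2
position: [0.4287, -0.3522, 0.1898]
ee_rot: [0.738, 0.675, 0.001, -0.001]
ft_force: [0.2, -0.6, -0.2]
grip_width: 1.004
grasp_force: 0.0
```

```bash
python3 g.py .4765,-.3085,.15; python3 g.py .4765,-.3085,.048
```

```text
pos [ 0.4287 -0.3522  0.1898] yaw_y -5.1 tilt 0.08 w 1.004 t 3.2 j [ 0.91  0.25 -0.35  1.72  0.09  1.19  0.45]
.4765,-.3085,.15 -> [0.318 0.292 0.266] spin0 -0.17
pos [ 0.4287 -0.3522  0.1898] yaw_y -5.1 tilt 0.08 w 1.004 t 3.2 j [ 0.91  0.25 -0.35  1.72  0.09  1.19  0.45]
.4765,-.3085,.048 -> [0.317 0.292 0.946] spin0 -0.17
```

>>> carry_out:
  deltas:
    - [0.16,0.15,0.13,-0.17,1]
    - [0.318,0.292,0.266,-0.17,1]
    - [0.318,0.292,0.266,-0.17,1]
    - [0.318,0.292,0.5,-0.17,1]
    - [0.318,0.292,0.75,-0.17,1]
    - [0.318,0.292,0.945,-0.17,1]
    - [0.318,0.292,0.945,-0.17,1]
  force: 60

```text
clock: 4.08
position: [0.4734, -0.3114, 0.0468]
ee_rot: [0.709, 0.705, -0.001, -0.002]
ft_force: [-1.5, -0.8, 0.3]
grip_width: 0.997
grasp_force: 0.0
```

```bash
python3 g.py; python3 - <<'E'
from h import *
p=camera("top"); q=camera("side")
a=cv2.resize(p["img"][140:300,320:480],(480,480)); b=cv2.resize(q["img"][110:230,320:440],(300,300))
b=cv2.copyMakeBorder(b,0,180,0,0,cv2.BORDER_CONSTANT)
cv2.imwrite("pics/g1.png",np.hstack([a,b])[:,:,::-1])
E
```

```text
pos [ 0.4734 -0.3114  0.0468] yaw_y -0.4 tilt 0.22 w 0.997 t 4.075 j [ 0.81  0.44 -0.37  1.8   0.19  0.94  0.35]
```

View pics/g1.png

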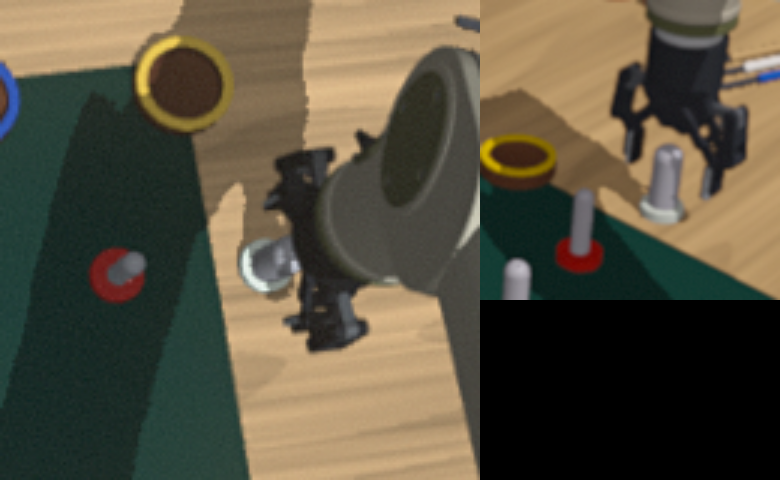

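The side crop shows the white punch between the open fingers, with fingertips near (630,155) and (712,190) and the rod at (667,170). Closing now.

>>> carry_out:
  deltas:
    - [0,0,0,0,1]
    - [0,0,0,0,-1]
    - [0,0,0,0,-1]
    - [0,0,0,0,-1]
    - [0,0,0,0,-1]
    - [0,0,0,0,-1]
    - [0,0,0,0,-1]
  force: 60

```text
clock: 5.05
position: [0.4754, -0.3113, 0.049]
ee_rot: [0.709, 0.705, 0.0, 0.0]
ft_force: [-0.8, 0.1, 6.0]
grip_width: 0.325
grasp_force: 59.9
```

```bash
python3 g.py
```

```text
pos [ 0.4754 -0.3113  0.049 ] yaw_y -0.3 tilt 0.04 w 0.325 t 5.05 j [ 0.81  0.44 -0.37  1.8   0.19  0.94  0.35]
```

>>> carry_out:
  deltas:
    - [0,0,-0.1,0,-1]
    - [0,0,-0.35,0,-1]
    - [0,0,-0.6,0,-1]
    - [0,0,-0.8,0,-1]
    - [0,0,-0.8,0,-1]
    - [0,0,-0.8,0,-1]

```text
clock: 5.8
position: [0.4745, -0.3108, 0.1676]
ee_rot: [0.709, 0.705, -0.0, -0.001]
ft_force: [-0.8, 0.2, -2.5]
grip_width: 0.329
grasp_force: 59.5
```

```bash
python3 g.py .616,.070,.17; python3 - <<'E'
from h import *
q=camera("side"); p=camera("top")
a=cv2.resize(p["img"][140:300,320:480],(480,480)); b=cv2.resize(q["img"][70:190,320:440],(300,300))
b=cv2.copyMakeBorder(b,0,180,0,0,cv2.BORDER_CONSTANT)
cv2.imwrite("pics/g2.png",np.hstack([a,b])[:,:,::-1])
print(fit(q,"punch_white_center",(.476,-.309),.12),fit(q,"holder_yellow",(.633,-.264)),fit(p,"holder_yellow",(.633,-.264)))
E
```

```text
pos [ 0.4745 -0.3108  0.1676] yaw_y -0.3 tilt 0.09 w 0.329 t 5.8 j [ 0.83  0.3  -0.39  1.71  0.12  1.16  0.4 ]
.616,.070,.17 -> [ 2.544  0.931 -0.016] spin0 -0.009
(array([ 0.47421875, -0.30595313]), np.float64(0.25897920604914937), 0.78) (array([ 0.63367981, -0.266169  ]), np.float64(0.11250000000000004), 0.9) (array([ 0.63121326, -0.2624837 ]), np.float64(0.14165792235047214), 0.83)
```

View pics/g2.png

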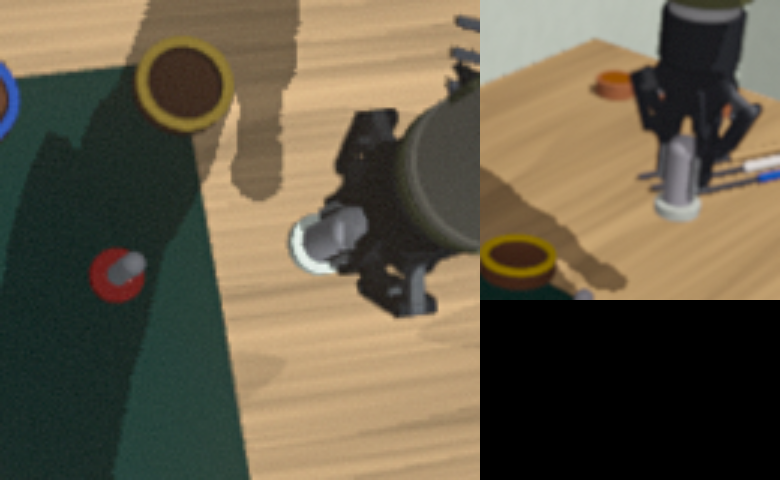

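The white punch is held upright, foot at (320,245) in the crop. Carrying it to the white holder.

>>> carry_out:
  deltas:
    - [0.2,0.2,0,0,-1]
    - [0.5,0.4,0,0,-1]
    - [0.8,0.6,0,0,-1]
    - [1,0.8,0,0,-1]

```text
clock: 6.55
position: [0.5967, -0.159, 0.1682]
ee_rot: [0.708, 0.706, 0.0, -0.0]
ft_force: [-0.2, -1.0, -2.7]
grip_width: 0.323
grasp_force: 59.7
```

>>> carry_out:
  deltas:
    - [0.3,0.05,0,0,-1]
    - [0.6,0.1,0,0,-1]
    - [0.9,0.12,0,0,-1]
    - [1,0.12,0,0,-1]
    - [1,0.12,0,0,-1]

```text
clock: 7.18
position: [0.6144, -0.011, 0.1682]
ee_rot: [0.708, 0.706, -0.0, -0.0]
ft_force: [-0.4, -0.3, -3.1]
grip_width: 0.332
grasp_force: 59.9
```

```bash
python3 g.py .616,.068,.17 .616,.068,.065 .616,.068,.058
```

```text
pos [ 0.6144 -0.011   0.1682] yaw_y -0.2 tilt 0.03 w 0.332 t 7.175 j [ 0.35  0.42 -0.52  1.57  0.22  1.21 -0.21]
.616,.068,.17 -> [ 0.527  0.009 -0.012] spin0 -0.006
.616,.068,.065 -> [0.527 0.01  0.688] spin0 -0.006
.616,.068,.058 -> [0.527 0.01  0.735] spin0 -0.006
```

>>> carry_out:
  deltas:
    - [0.25,0.01,0,0,-1]
    - [0.53,0.01,0,0,-1]
    - [0.53,0.01,0,0,-1]
    - [0.53,0.01,0.2,0,-1]
    - [0.53,0.01,0.4,0,-1]
    - [0.53,0.01,0.54,0,-1]
    - [0.53,0.01,0.54,0,-1]
    - [0.53,0.01,0.54,0,-1]

```text
clock: 8.18
position: [0.6172, 0.0673, 0.0886]
ee_rot: [0.709, 0.705, 0.001, 0.001]
ft_force: [0.6, -0.1, -2.1]
grip_width: 0.33
grasp_force: 59.9
```

```bash
python3 g.py .616,.068,.057; python3 - <<'E'
from h import *
q=camera("side"); p=camera("top")
a=cv2.resize(p["img"][140:260,190:310],(480,480)); b=cv2.resize(q["img"][150:270,180:300],(480,480))
cv2.imwrite("pics/g3.png",np.hstack([a,b])[:,:480+320,::-1])
E
```

```text
pos [0.6172 0.0673 0.0886] yaw_y -0.3 tilt 0.09 w 0.33 t 8.175 j [ 0.23  0.52 -0.53  1.63  0.29  1.07 -0.39]
.616,.068,.057 -> [ 0.005 -0.008  0.211] spin0 -0.01
```

View pics/g3.png

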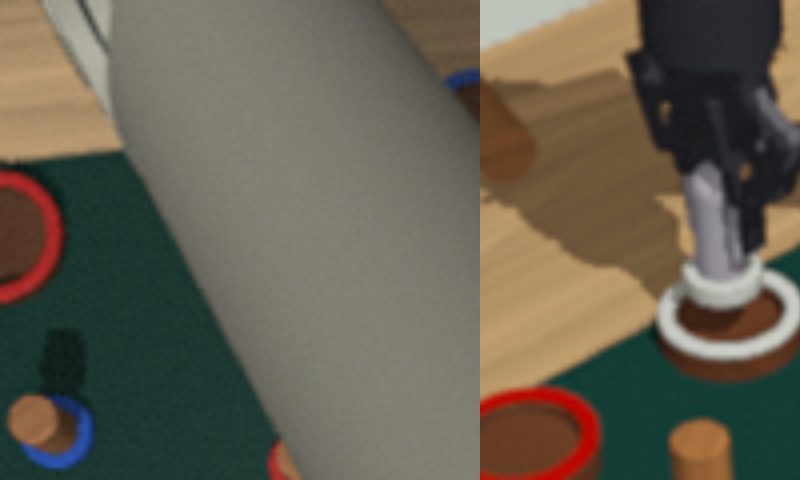

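Side crop: the white foot at (722,282) hovers above the holder centred at (733,313). I'll check the lateral offset numerically.

```bash
cat > off.py <<'E'
import sys
from h import *
# usage: colour, holder xy, tcp z above grasp z
c=sys.argv[1]; hx=np.array(eval(sys.argv[2])); z=float(sys.argv[3])
q=camera("side")
P=fit(q,f"punch_{c}_center",hx,z); H=fit(q,"holder_"+c,hx)
print("punch",P,"holder",H)
try: print("need dxy",(H[0]-P[0]).round(4))
except Exception: pass
E
python3 off.py white .616,.07 .04
```

```text
punch (array([0.61624554, 0.07100351]), np.float64(0.3350427350427351), 0.89) holder (array([0.61678755, 0.06825274]), np.float64(0.21458773784355178), 0.76)
need dxy [ 0.0005 -0.0028]
```

>>> carry_out:
  deltas:
    - [-0.015,0,0.08,0,-1]
    - [-0.015,0,0.15,0,-1]
    - [-0.015,0,0.19,0,-1]
    - [-0.015,0,0.205,0,-1]
    - [-0.015,0,0.205,0,-1]

```text
clock: 9.05
position: [0.6164, 0.0655, 0.0571]
ee_rot: [0.709, 0.705, -0.0, 0.0]
ft_force: [-2.6, -1.5, 3.1]
grip_width: 0.333
grasp_force: 60.3
```

```bash
python3 g.py
```

```text
pos [0.6164 0.0655 0.0571] yaw_y -0.3 tilt 0.01 w 0.333 t 9.05 j [ 0.22  0.55 -0.51  1.65  0.31  1.02 -0.4 ]
```

>>> carry_out:
  deltas:
    - [0,0,0,0,0]
    - [0,0,0,0,1]
    - [0,0,0,0,1]
    - [0,0,0,0,1]
    - [0,0,-0.3,0,1]
    - [0,0,-0.6,0,1]
    - [0,0,-0.8,0,1]
    - [0,0,-0.8,0,1]

```text
clock: 10.05
position: [0.6177, 0.0658, 0.1796]
ee_rot: [0.709, 0.705, 0.002, 0.002]
ft_force: [-0.3, -0.5, -1.0]
grip_width: 0.999
grasp_force: 0.0
```

```bash
python3 off.py white .616,.07 .008; python3 g.py .503,.3025,.17 .503,.3025,.045
```

```text
punch (array([0.62299694, 0.06528183]), np.float64(0.10645724258289702), 0.61) holder (array([0.61620264, 0.06883138]), np.float64(0.36430834213305174), 0.63)
need dxy [-0.0068  0.0035]
pos [0.6159 0.0653 0.1758] yaw_y -0.3 tilt 0.08 w 1.0 t 10.2 j [ 0.25  0.43 -0.55  1.55  0.23  1.23 -0.35]
.503,.3025,.17 -> [ 1.578 -0.761  0.039] spin0 -0.009
.503,.3025,.045 -> [ 1.578 -0.759  0.872] spin0 -0.009
```

>>> carry_out:
  deltas:
    - [0.3,-0.15,0,0,1]
    - [0.6,-0.3,0,0,1]
    - [0.9,-0.45,0,0,1]
    - [1,-0.5,0,0,1]

```text
clock: 10.7
position: [0.5397, 0.2191, 0.1758]
ee_rot: [0.707, 0.707, -0.001, -0.001]
ft_force: [1.0, -0.8, 0.6]
grip_width: 0.998
grasp_force: 0.0
```

>>> carry_out:
  deltas:
    - [0.3,-0.14,0.04,0,1]
    - [0.57,-0.26,0.04,0,1]
    - [0.57,-0.26,0.04,0,1]
    - [0.57,-0.26,0.04,0,1]

```text
clock: 11.2
position: [0.504, 0.3003, 0.1699]
ee_rot: [0.709, 0.705, -0.001, 0.0]
ft_force: [-0.2, -0.4, -0.4]
grip_width: 0.996
grasp_force: 0.0
```

```bash
python3 g.py .503,.3025,.045;python3 - <<'E'
from h import *
q=camera("side"); p=camera("top")
for pp in (p,q):
  print(fit(pp,"punch_yellow_center",(.503,.3025)),fit(pp,"punch_white_center",(.62,.067),.008),fit(pp,"holder_white",(.617,.068)))
a=cv2.resize(p["img"][140:240,200:300],(400,400)); b=cv2.resize(q["img"][170:270,190:290],(400,400))
cv2.imwrite("pics/g4.png",np.hstack([a,b])[:,:,::-1])
E
```

```text
pos [0.504  0.3003 0.1699] yaw_y -0.3 tilt 0.09 w 0.996 t 11.2 j [-0.08  0.39 -0.66  1.64  0.25  1.2  -0.8 ]
.503,.3025,.045 -> [ 0.016 -0.006  0.833] spin0 -0.011
(array([0.501945  , 0.30462213]), np.float64(0.10277777777777775), 0.65) (array([0.6187578 , 0.07120984]), np.float64(0.08529411764705885), 0.58) (array([0.61446066, 0.07102929]), np.float64(0.421923474663909), 0.95)
(array([0.50305182, 0.30235315]), np.float64(0.13997308209959625), 0.55) (array([0.61996748, 0.06694033]), np.float64(0.15452930728241565), 0.83) (array([0.61734167, 0.06768433]), np.float64(0.41887592788971373), 0.78)
```

View pics/g4.png

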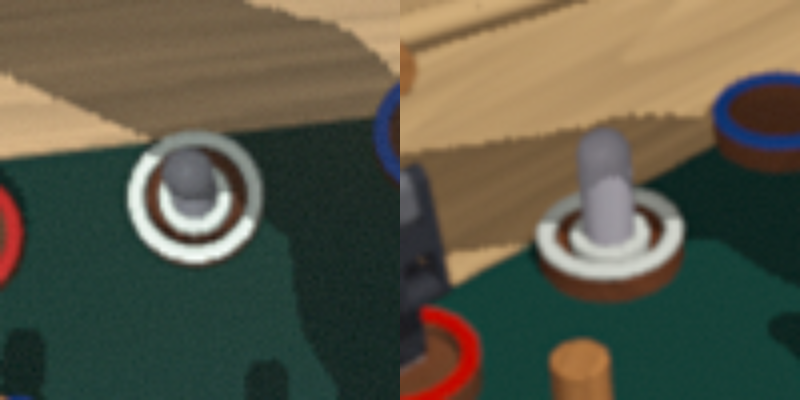

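White is seated upright in the white holder, at crop (195,195) in the top view. Now the yellow grasp.

>>> carry_out:
  deltas:
    - [0.015,-0.005,0.2,0,1]
    - [0.015,-0.005,0.45,0,1]
    - [0.015,-0.005,0.7,0,1]
    - [0.015,-0.005,0.83,0,1]
    - [0.015,-0.005,0.83,0,1]
    - [0.015,-0.005,0.83,0,-1]
    - [0.015,-0.005,0.83,0,-1]
    - [0.015,-0.005,0.83,0,-1]
    - [0.015,-0.005,0.83,0,-1]
    - [0.015,-0.005,0.83,0,-1]
    - [0.015,-0.005,0.83,0,-1]

```text
clock: 12.98
position: [0.5034, 0.304, 0.0471]
ee_rot: [0.709, 0.705, 0.001, 0.0]
ft_force: [-0.1, -0.2, 6.8]
grip_width: 0.279
grasp_force: 59.3
```

>>> carry_out:
  deltas:
    - [0,0,-0.1,0,-1]
    - [0,0,-0.35,0,-1]
    - [0,0,-0.6,0,-1]
    - [0,0,-0.85,0,-1]
    - [0,0,-0.85,0,-1]

```text
clock: 13.6
position: [0.5038, 0.3048, 0.1774]
ee_rot: [0.709, 0.705, 0.003, 0.001]
ft_force: [-0.3, -0.1, -3.2]
grip_width: 0.281
grasp_force: 59.4
```

```bash
python3 g.py .633,-.264,.17
```

```text
pos [0.5038 0.3048 0.1774] yaw_y -0.3 tilt 0.3 w 0.281 t 13.6 j [-0.08  0.38 -0.67  1.63  0.25  1.21 -0.81]
.633,-.264,.17 -> [-3.788  0.878  0.044] spin0 -0.009
```

>>> carry_out:
  deltas:
    - [-0.2,0.15,0,0,-1]
    - [-0.5,0.3,0,0,-1]
    - [-0.8,0.45,0,0,-1]
    - [-1,0.5,0,0,-1]

```text
clock: 14.1
position: [0.5776, 0.1501, 0.1727]
ee_rot: [0.71, 0.704, -0.001, -0.0]
ft_force: [0.2, -0.4, -2.5]
grip_width: 0.283
grasp_force: 59.3
```

>>> carry_out:
  deltas:
    - [-0.3,0.1,0,0,-1]
    - [-0.6,0.2,0,0,-1]
    - [-0.9,0.3,0,0,-1]
    - [-1,0.3,0,0,-1]

```text
clock: 14.6
position: [0.6213, -0.0011, 0.1725]
ee_rot: [0.71, 0.704, -0.001, -0.0]
ft_force: [-0.7, -0.0, -3.2]
grip_width: 0.285
grasp_force: 59.3
```

>>> carry_out:
  deltas:
    - [-0.3,0,0,0,-1]
    - [-0.6,0,0,0,-1]
    - [-0.9,0,0,0,-1]
    - [-1,0,0,0,-1]
    - [-1,0,0,0,-1]

```text
clock: 15.22
position: [0.6202, -0.147, 0.1732]
ee_rot: [0.709, 0.705, -0.0, -0.001]
ft_force: [-0.3, 0.6, -2.7]
grip_width: 0.288
grasp_force: 59.3
```

```bash
python3 g.py .633,-.264,.17  .633,-.264,.085
```

```text
pos [ 0.6202 -0.147   0.1732] yaw_y -0.3 tilt 0.07 w 0.288 t 15.225 j [ 0.52  0.46 -0.48  1.51  0.21  1.23  0.01]
.633,-.264,.17 -> [-0.78   0.09   0.021] spin0 -0.011
.633,-.264,.085 -> [-0.78   0.091  0.588] spin0 -0.011
```

>>> carry_out:
  deltas:
    - [-0.3,0.05,0,0,-1]
    - [-0.6,0.09,0,0,-1]
    - [-0.78,0.09,0,0,-1]
    - [-0.78,0.09,0.2,0,-1]
    - [-0.78,0.09,0.4,0,-1]
    - [-0.78,0.09,0.59,0,-1]
    - [-0.78,0.09,0.59,0,-1]
    - [-0.78,0.09,0.59,0,-1]

```text
clock: 16.23
position: [0.6347, -0.2625, 0.0867]
ee_rot: [0.708, 0.706, 0.001, 0.0]
ft_force: [0.6, -1.0, -3.1]
grip_width: 0.282
grasp_force: 59.5
```

```bash
python3 off.py yellow .633,-.264 .038;  python3 g.py .633,-.264,.055
```

```text
punch (array([ 0.6357778 , -0.26579402]), np.float64(0.4108910891089109), 0.53) holder (array([ 0.63641025, -0.26876248]), np.float64(0.25), 0.84)
need dxy [ 0.0006 -0.003 ]
pos [ 0.6345 -0.2637  0.087 ] yaw_y -0.3 tilt 0.14 w 0.284 t 16.375 j [ 0.61  0.63 -0.41  1.44  0.26  1.13  0.16]
.633,-.264,.055 -> [-0.002 -0.011  0.213] spin0 -0.008
```

>>> carry_out:
  deltas:
    - [-0.01,0,0.08,0,-1]
    - [-0.01,0,0.15,0,-1]
    - [-0.01,0,0.19,0,-1]
    - [-0.01,0,0.208,0,-1]
    - [-0.01,0,0.208,0,-1]

```text
clock: 17.0
position: [0.6336, -0.2654, 0.0552]
ee_rot: [0.709, 0.705, -0.0, 0.0]
ft_force: [-5.8, 1.6, 8.5]
grip_width: 0.286
grasp_force: 60.6
```

```bash
python3 g.py
```

```text
pos [ 0.6336 -0.2654  0.0552] yaw_y -0.3 tilt 0.02 w 0.286 t 17.0 j [ 0.61  0.66 -0.4   1.46  0.28  1.08  0.15]
```

>>> carry_out:
  deltas:
    - [0,0,0,0,0]
    - [0,0,0,0,1]
    - [0,0,0,0,1]
    - [0,0,0,0,1]
    - [0,0,-0.3,0,1]
    - [0,0,-0.6,0,1]
    - [0,0,-0.8,0,1]
    - [0,0,-0.8,0,1]

```text
clock: 18.0
position: [0.635, -0.2657, 0.1773]
ee_rot: [0.709, 0.705, 0.001, 0.002]
ft_force: [-0.1, -0.1, 0.2]
grip_width: 1.003
grasp_force: 0.0
```

```bash
python3 g.py .480,-.1825,.17 .48,-.1825,.045
```

```text
pos [ 0.635  -0.2657  0.1773] yaw_y -0.3 tilt 0.29 w 1.003 t 18.0 j [ 0.62  0.55 -0.43  1.35  0.23  1.28  0.18]
.480,-.1825,.17 -> [ 0.55  -1.036  0.043] spin0 -0.009
.48,-.1825,.045 -> [ 0.551 -1.04   0.876] spin0 -0.009
```

>>> carry_out:
  deltas:
    - [0.15,-0.3,0.02,0,1]
    - [0.3,-0.6,0.04,0,1]
    - [0.45,-0.9,0.04,0,1]
    - [0.55,-1,0.04,0,1]
    - [0.55,-1,0.04,0,1]
    - [0.55,-1,0.04,0,1]

```text
clock: 18.75
position: [0.4843, -0.1827, 0.1678]
ee_rot: [0.709, 0.705, 0.0, -0.0]
ft_force: [-0.3, -0.1, 0.3]
grip_width: 1.001
grasp_force: 0.0
```

```bash
python3 - <<'E'
from h import *
q=camera("side"); p=camera("top")
for pp in (p,q):
  print(fit(pp,"punch_red_center",(.48,-.1825)),fit(pp,"punch_yellow_center",(.633,-.266),.008),fit(pp,"holder_yellow",(.633,-.266)))
a=cv2.resize(p["img"][130:230,320:420],(400,400)); b=cv2.resize(q["img"][120:220,285:385],(400,400))
cv2.imwrite("pics/g5.png",np.hstack([a,b])[:,:,::-1])
E
python3 g.py .480,-.1825,.045
```

```text
(array([ 0.48303813, -0.18400943]), np.float64(0.10576923076923073), 0.64) (array([ 0.63453223, -0.26337061]), np.float64(0.40443213296398894), 0.62) (array([ 0.64279395, -0.24899756]), np.float64(0.6972573839662447), 0.72)
(array([ 0.48431693, -0.18531235]), np.float64(0.1585365853658537), 0.85) (array([ 0.63841058, -0.27534991]), np.float64(0.22879177377892035), 0.68) (array([ 0.63457085, -0.26605002]), np.float64(0.39001560062402496), 0.69)
pos [ 0.4842 -0.1822  0.168 ] yaw_y -0.3 tilt 0.01 w 0.998 t 19.15 j [ 0.72  0.2  -0.5   1.83  0.11  1.14  0.18]
.480,-.1825,.045 -> [-0.002 -0.028  0.82 ] spin0 -0.009
```

View pics/g5.png

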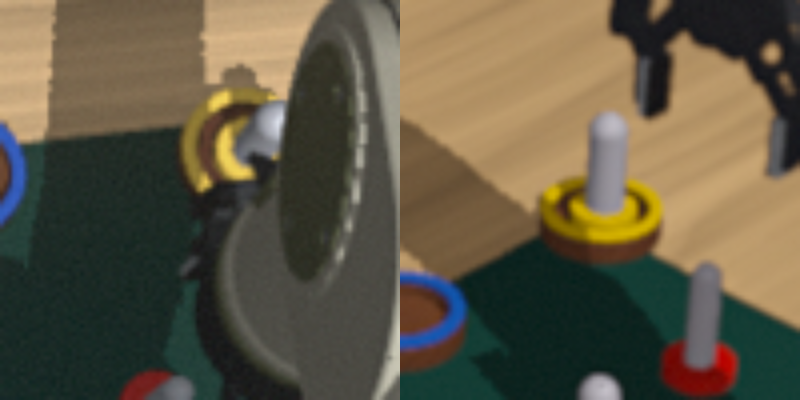

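Yellow is seated upright at crop (605,190) in the side view. Now red.

>>> carry_out:
  deltas:
    - [-0.012,-0.008,0.2,0,1]
    - [-0.012,-0.008,0.45,0,1]
    - [-0.012,-0.008,0.7,0,1]
    - [-0.012,-0.008,0.82,0,1]
    - [-0.012,-0.008,0.82,0,1]
    - [-0.012,-0.008,0.82,0,-1]
    - [-0.012,-0.008,0.82,0,-1]
    - [-0.012,-0.008,0.82,0,-1]
    - [-0.012,-0.008,0.82,0,-1]
    - [-0.012,-0.008,0.82,0,-1]
    - [-0.012,-0.008,0.82,0,-1]

```text
clock: 20.52
position: [0.4831, -0.1841, 0.0457]
ee_rot: [0.709, 0.705, 0.0, 0.0]
ft_force: [-0.8, -0.6, 5.8]
grip_width: 0.194
grasp_force: 58.5
```

>>> carry_out:
  deltas:
    - [0,0,-0.1,0,-1]
    - [0,0,-0.35,0,-1]
    - [0,0,-0.6,0,-1]
    - [0,0,-0.85,0,-1]
    - [0,0,-0.85,0,-1]

```text
clock: 21.15
position: [0.4843, -0.1843, 0.1761]
ee_rot: [0.709, 0.705, 0.001, 0.003]
ft_force: [-0.1, 0.2, -2.6]
grip_width: 0.196
grasp_force: 58.8
```

```bash
python3 g.py .607,.2185,.17
```

```text
pos [ 0.4843 -0.1843  0.1761] yaw_y -0.3 tilt 0.33 w 0.196 t 21.15 j [ 0.73  0.19 -0.5   1.82  0.1   1.15  0.19]
.607,.2185,.17 -> [2.689 0.805 0.039] spin0 -0.009
```

>>> carry_out:
  deltas:
    - [0.2,0.1,0,0,-1]
    - [0.5,0.3,0,0,-1]
    - [0.8,0.4,0,0,-1]
    - [1,0.5,0,0,-1]

```text
clock: 21.65
position: [0.5583, -0.0316, 0.1719]
ee_rot: [0.708, 0.706, -0.0, -0.001]
ft_force: [0.5, -0.0, -1.7]
grip_width: 0.195
grasp_force: 58.9
```

>>> carry_out:
  deltas:
    - [0.3,0.1,0,0,-1]
    - [0.6,0.2,0,0,-1]
    - [0.9,0.3,0,0,-1]
    - [1,0.3,0,0,-1]
    - [1,0.3,0,0,-1]

```text
clock: 22.28
position: [0.6034, 0.1163, 0.1719]
ee_rot: [0.708, 0.706, -0.001, -0.001]
ft_force: [0.2, -0.0, -1.4]
grip_width: 0.196
grasp_force: 59.0
```

```bash
python3 g.py .607,.2185,.17 .607,.2185,.085
```

```text
pos [0.6034 0.1163 0.1719] yaw_y -0.2 tilt 0.09 w 0.196 t 22.275 j [ 0.23  0.44 -0.63  1.56  0.27  1.23 -0.46]
.607,.2185,.17 -> [0.681 0.022 0.013] spin0 -0.005
.607,.2185,.085 -> [0.681 0.023 0.579] spin0 -0.005
```

>>> carry_out:
  deltas:
    - [0.3,0.02,0,0,-1]
    - [0.6,0.02,0,0,-1]
    - [0.68,0.02,0,0,-1]
    - [0.68,0.02,0.2,0,-1]
    - [0.68,0.02,0.4,0,-1]
    - [0.68,0.02,0.58,0,-1]
    - [0.68,0.02,0.58,0,-1]
    - [0.68,0.02,0.58,0,-1]

```text
clock: 23.28
position: [0.6085, 0.2164, 0.0868]
ee_rot: [0.709, 0.705, 0.0, 0.001]
ft_force: [-0.2, 0.6, -1.5]
grip_width: 0.192
grasp_force: 59.0
```

```bash
python3 off.py red .607,.2185 .04;  python3 g.py .607,.2185,.054
```

```text
punch (array([0.607 , 0.2185]), np.float64(1.0), 0.56) holder (array([0.60917218, 0.21739661]), np.float64(0.27574171029668415), 0.9)
need dxy [ 0.0022 -0.0011]
pos [0.6085 0.2173 0.0871] yaw_y -0.3 tilt 0.12 w 0.195 t 23.425 j [ 0.04  0.59 -0.62  1.55  0.37  1.11 -0.66]
.607,.2185,.054 -> [ 0.008 -0.01   0.22 ] spin0 -0.01
```

>>> carry_out:
  deltas:
    - [0.005,-0.005,0.08,0,-1]
    - [0.005,-0.005,0.15,0,-1]
    - [0.005,-0.005,0.2,0,-1]
    - [0.005,-0.005,0.216,0,-1]
    - [0.005,-0.005,0.216,0,-1]

```text
clock: 24.05
position: [0.6068, 0.2183, 0.0538]
ee_rot: [0.709, 0.705, -0.0, 0.0]
ft_force: [-3.9, -2.0, 8.1]
grip_width: 0.196
grasp_force: 59.9
```

```bash
python3 g.py; python3 - <<'E'
from h import *
q=camera("side"); p=camera("top")
a=cv2.resize(p["img"][150:250,140:240],(400,400)); b=cv2.resize(q["img"][200:300,140:240],(400,400))
cv2.imwrite("pics/g6.png",np.hstack([a,b])[:,:,::-1])
E
```

```text
pos [0.6068 0.2183 0.0538] yaw_y -0.3 tilt 0.03 w 0.196 t 24.05 j [ 0.03  0.63 -0.6   1.57  0.39  1.06 -0.68]
```

View pics/g6.png

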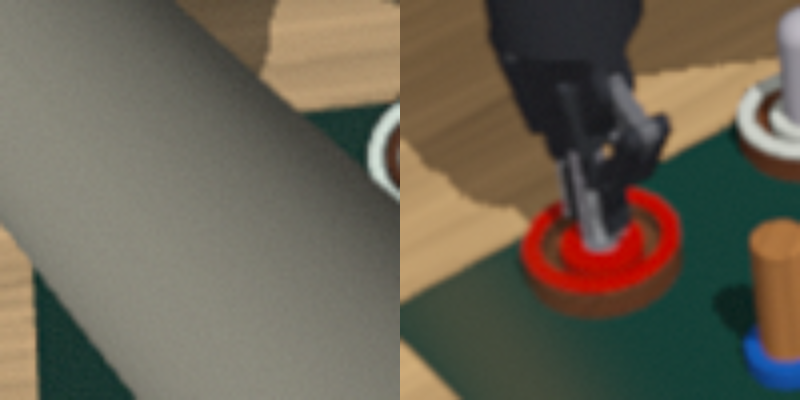

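The red foot is centred and seated in the red holder at crop (602,245). Releasing.

>>> carry_out:
  deltas:
    - [0,0,0,0,0]
    - [0,0,0,0,1]
    - [0,0,0,0,1]
    - [0,0,0,0,1]
    - [0,0,-0.3,0,1]
    - [0,0,-0.6,0,1]
    - [0,0,-0.8,0,1]
    - [0,0,-0.8,0,1]

```text
clock: 25.15
position: [0.6081, 0.2189, 0.1761]
ee_rot: [0.709, 0.705, 0.002, 0.001]
ft_force: [-0.2, -0.1, -0.3]
grip_width: 1.001
grasp_force: 0.0
```

```bash
python3 g.py .450,-.054,.17
```

```text
pos [0.6081 0.2189 0.1761] yaw_y -0.3 tilt 0.27 w 1.001 t 25.15 j [ 0.06  0.51 -0.65  1.47  0.31  1.26 -0.63]
.450,-.054,.17 -> [-1.824 -1.045  0.033] spin0 -0.009
```

>>> carry_out:
  deltas:
    - [-0.3,-0.2,0,0,1]
    - [-0.6,-0.4,0,0,1]
    - [-0.9,-0.6,0,0,1]
    - [-1,-0.7,0,0,1]

```text
clock: 25.65
position: [0.4996, 0.0653, 0.1721]
ee_rot: [0.71, 0.704, -0.001, 0.0]
ft_force: [-1.1, 1.3, 1.1]
grip_width: 1.003
grasp_force: 0.0
```

>>> carry_out:
  deltas:
    - [-0.3,-0.15,0.03,0,1]
    - [-0.6,-0.3,0.03,0,1]
    - [-0.82,-0.345,0.03,0,1]
    - [-0.82,-0.345,0.03,0,1]
    - [-0.82,-0.345,0.03,0,1]

```text
clock: 26.28
position: [0.4489, -0.0534, 0.1683]
ee_rot: [0.709, 0.706, -0.0, -0.0]
ft_force: [-0.4, 0.3, 1.3]
grip_width: 1.001
grasp_force: 0.0
```

```bash
python3 - <<'E'
from h import *
q=camera("side"); p=camera("top")
for pp in (p,q):
  print(fit(pp,"punch_blue_center",(.450,-.054)),fit(pp,"holder_blue",(.640,-.084)))
E
python3 g.py .450,-.054,.045
```

```text
(array([ 0.45 , -0.054]), np.float64(1.0), 0.15) (array([ 0.65040918, -0.08416992]), np.float64(0.4863445378151261), 0.6)
(array([ 0.45103098, -0.05732584]), np.float64(0.12840466926070038), 0.85) (array([ 0.64189331, -0.08533557]), np.float64(0.1173402868318123), 0.84)
pos [ 0.449  -0.0534  0.1686] yaw_y -0.2 tilt 0.01 w 1.0 t 26.575 j [ 0.59  0.06 -0.58  1.98  0.04  1.12 -0.01]
.450,-.054,.045 -> [-0.004  0.007  0.824] spin0 -0.007
```

>>> carry_out:
  deltas:
    - [-0.008,0.007,0.2,0,1]
    - [-0.008,0.007,0.45,0,1]
    - [-0.008,0.007,0.7,0,1]
    - [-0.008,0.007,0.82,0,1]
    - [-0.008,0.007,0.82,0,1]
    - [-0.008,0.007,0.82,0,-1]
    - [-0.008,0.007,0.82,0,-1]
    - [-0.008,0.007,0.82,0,-1]
    - [-0.008,0.007,0.82,0,-1]
    - [-0.008,0.007,0.82,0,-1]
    - [-0.008,0.007,0.82,0,-1]

```text
clock: 27.95
position: [0.4504, -0.0554, 0.0463]
ee_rot: [0.709, 0.705, 0.0, 0.001]
ft_force: [-1.1, -1.6, 6.4]
grip_width: 0.235
grasp_force: 58.7
```

>>> carry_out:
  deltas:
    - [0,0,-0.1,0,-1]
    - [0,0,-0.35,0,-1]
    - [0,0,-0.6,0,-1]
    - [0,0,-0.85,0,-1]
    - [0,0,-0.85,0,-1]

```text
clock: 28.58
position: [0.4514, -0.0552, 0.1763]
ee_rot: [0.709, 0.705, 0.001, 0.002]
ft_force: [0.3, -0.2, -2.7]
grip_width: 0.235
grasp_force: 59.3
```

```bash
python3 g.py .6405,-.084,.17 .6405,-.084,.085
```

```text
pos [ 0.4514 -0.0552  0.1763] yaw_y -0.3 tilt 0.31 w 0.235 t 28.575 j [ 0.6   0.05 -0.59  1.97  0.03  1.13 -0.01]
.6405,-.084,.17 -> [-0.186  1.261  0.049] spin0 -0.009
.6405,-.084,.085 -> [-0.185  1.258  0.616] spin0 -0.009
```

>>> carry_out:
  deltas:
    - [-0.05,0.2,0,0,-1]
    - [-0.1,0.5,0,0,-1]
    - [-0.15,0.8,0,0,-1]
    - [-0.18,1,0,0,-1]
    - [-0.18,1,0,0,-1]

```text
clock: 29.2
position: [0.6004, -0.0829, 0.1714]
ee_rot: [0.709, 0.705, -0.0, -0.001]
ft_force: [-0.7, 0.3, -2.3]
grip_width: 0.236
grasp_force: 59.7
```

>>> carry_out:
  deltas:
    - [0,0.2,0,0,-1]
    - [0,0.26,0,0,-1]
    - [0,0.26,0.2,0,-1]
    - [0,0.26,0.4,0,-1]
    - [0,0.26,0.58,0,-1]
    - [0,0.26,0.58,0,-1]
    - [0,0.26,0.58,0,-1]

```text
clock: 30.08
position: [0.639, -0.0831, 0.0874]
ee_rot: [0.709, 0.705, 0.0, 0.0]
ft_force: [0.3, -0.4, -2.0]
grip_width: 0.238
grasp_force: 59.9
```

```bash
python3 off.py blue .6405,-.084 .04;  python3 g.py .6405,-.084,.0545
```

```text
punch (array([ 0.64165502, -0.08536764]), np.float64(0.3735498839907193), 0.63) holder (array([ 0.64065747, -0.0859314 ]), np.float64(0.24025974025974028), 0.73)
need dxy [-0.001  -0.0006]
pos [ 0.6395 -0.0832  0.0877] yaw_y -0.3 tilt 0.12 w 0.235 t 30.225 j [ 0.45  0.56 -0.52  1.56  0.3   1.1  -0.15]
.6405,-.084,.0545 -> [-0.005  0.007  0.221] spin0 -0.009
```

>>> carry_out:
  deltas:
    - [-0.005,0,0.08,0,-1]
    - [-0.005,0,0.15,0,-1]
    - [-0.005,0,0.2,0,-1]
    - [-0.005,0,0.217,0,-1]
    - [-0.005,0,0.217,0,-1]

```text
clock: 30.85
position: [0.6387, -0.0839, 0.0544]
ee_rot: [0.709, 0.705, -0.0, 0.0]
ft_force: [-6.9, -0.1, 8.5]
grip_width: 0.241
grasp_force: 61.1
```

>>> carry_out:
  deltas:
    - [0,0,0,0,0]
    - [0,0,0,0,1]
    - [0,0,0,0,1]
    - [0,0,0,0,1]
    - [0,0,-0.3,0,1]
    - [0,0,-0.6,0,1]
    - [0,0,-0.9,0,1]
    - [0,0,-0.9,0,1]

```text
clock: 31.85
position: [0.6408, -0.0838, 0.1929]
ee_rot: [0.709, 0.705, 0.002, 0.003]
ft_force: [0.6, 1.0, -0.1]
grip_width: 1.001
grasp_force: 0.0
```

>>> carry_out:
  deltas:
    - [-0.3,-0.15,-0.1,0,1]
    - [-0.6,-0.3,-0.2,0,1]
    - [-0.9,-0.45,-0.3,0,1]
    - [-1,-0.5,-0.3,0,1]
    - [-1,-0.5,-0.3,0,1]

```text
clock: 32.48
position: [0.5624, -0.2343, 0.2327]
ee_rot: [0.71, 0.705, -0.0, -0.0]
ft_force: [-0.2, 0.1, -0.3]
grip_width: 0.996
grasp_force: 0.0
```

>>> carry_out:
  deltas:
    - [-0.3,-0.15,0,0,1]
    - [-0.6,-0.3,0,0,1]
    - [-0.9,-0.45,0,0,1]
    - [-1,-0.5,0,0,1]
    - [-1,-0.5,0,0,1]

```text
clock: 33.1
position: [0.4879, -0.3822, 0.2328]
ee_rot: [0.709, 0.706, 0.0, -0.001]
ft_force: [0.9, -0.3, -0.2]
grip_width: 1.0
grasp_force: 0.0
```

```bash
python3 - <<'E'
from h import *
q=camera("side"); p=camera("top")
a=cv2.resize(p["img"][130:280,130:430],(800,400)); b=cv2.resize(q["img"][140:330,140:420],(295,200))
cv2.imwrite("pics/f1.png",a[:,:,::-1]); cv2.imwrite("pics/f2.png",cv2.resize(q["img"][140:330,140:420],(800,543))[:,:,::-1])
E
python3 g.py
```

```text
pos [ 0.4891 -0.3804  0.2334] yaw_y -0.1 tilt 0.09 w 0.999 t 33.2 j [ 0.93  0.37 -0.43  1.49  0.15  1.33  0.48]
```

View pics/f1.png

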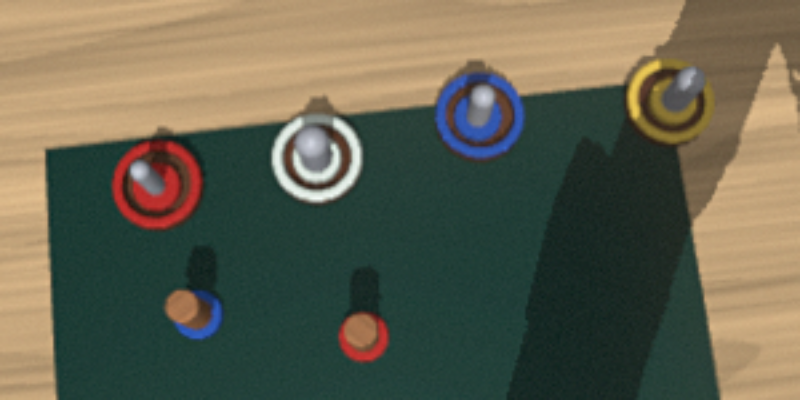

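View pics/f2.png

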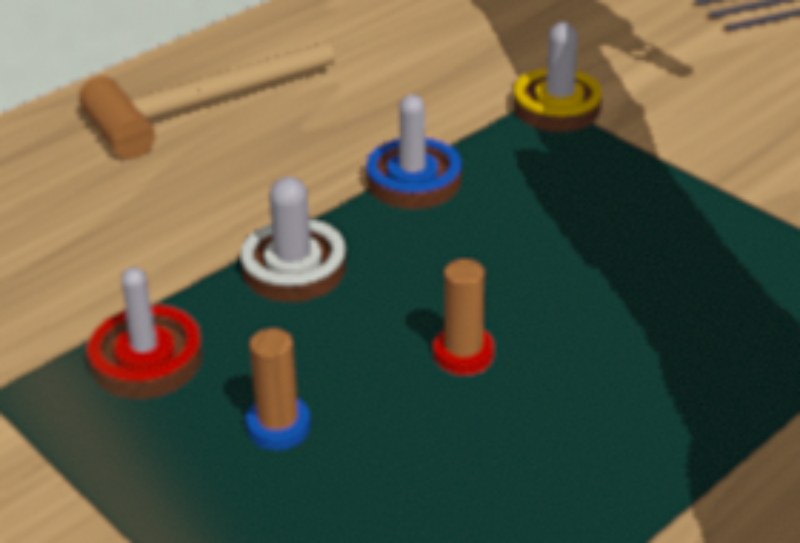

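All four steel punches stand in their own holders: red (155,185), white (315,157), blue (480,115) and yellow (670,100). The wooden flats stand as before at (195,313) and (362,335).

```bash
python3 -c "from workcell import ticket; print(ticket.hand_in())"
```

```text
the job is handed in; nothing more can be done
None
```

All four steel punches stand upright in their colour-matched holders, the two wooden ones were left where they stood, and the job was handed in at about 33 s on the robot's clock.

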